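# Hold the burst-test box open by its lever

### The arm

A 6-joint arm with a two-finger parallel gripper is mounted at the origin on a cart in front of the work surface, level with it; the furniture and walls round the work are solid. World frame = base frame: x ahead of the robot, y to its left, z up, the work surface at z = 0. Lengths are in m, angles in rad, forces in N, time in s.
With the tool pointing down it reaches from about 0.425 to 0.925 m from the base axis. Payload 12.5 kg.
Tool frame: the origin (TCP) lies between the finger pads; the fingertips stand manip.tip_reach ahead of it and the grasp point (between the pads) lies 3 mm ahead of it (manip.tip_reach is the distance from the TCP to the fingertips, in m); z points along the fingers, y is the line along which they close (so a half turn about z gives the same grasp; the last joint's range is limited). The gripper opens to 85 mm and grips with 20 to 120 N. Pads are 22 mm wide; open, the fingers measure 114 mm over their backs; the gripper's body (76 mm by 85 mm) begins 54 mm behind the grasp point. The pads swing forward as they close: fully open they stand 13 mm farther back than shut.
Start: joints at [1.155, 0.491, 1.559, -0, 1.092, -0.106], TCP at [0.191, 0.595, 0.253] pointing down, gripper open.
Joint ranges: [-3.1, 3.1], [-0.84, 2.19], [0.05, 2.79], [-1.13, 4.28], [0.06, 2.93], [-2.69, 2.69]. Speed limits (rad/s): [2.22, 2.22, 2.79, 3.14, 3.14, 3.14].

### API

Orientations are given as a unit quaternion [w, x, y, z].
In Python, from cell import manip gives the robot as it stands.
- The arm moves only by the tool jog_arm, called by a JSON object that holds its "name" and its "arguments", one argument or row to a line. Schema: {"type":"object","properties":{"segments":{"type":"object","properties":{"motion":{"type":"array","items":{"type":"array","items":{"type":"number"},"minItems":6,"maxItems":6},"minItems":1,"maxItems":20}},"additionalProperties":false,"required":["motion"]},"aperture":{"type":"number"},"clamp_n":{"type":"number"},"only":{"type":"string"},"quiet":{"type":"boolean"},"lines":{"type":"string"}},"required":["segments"],"additionalProperties":false}. segments is an object whose key "motion" holds a list of rows, 1 to 20 of them, each of 6 numbers: dx, dy, dz in shares of the most that a row can go, 1 being 50 mm, then a rotation vector rx, ry, rz in shares of 60 degrees (1.0 is 60 degrees); each row shifts and turns the commanded pose from where the row before left it, along the tool's axes as they then stand; what a row does not reach is not made up. A row lasts 1/10 s, in which the tool goes at most 0.05 m and 0.15 rad, less where a joint would pass 70% of its speed; a pose out of reach is approached as far as the arm can. aperture is the finger opening in m, set as the call begins (left out keeps the last). The fingers move at their own pace and stop on an object; clamp_n is the grip in N (left out, the last holds). Time passes only in rows, so rows that do not move let the fingers close. The tool returns the time, the measured TCP pose, the force, the opening and the grip force at its end. only (a regular expression) keeps the lines of the reply that match it, lines (a string "A,B") keeps lines A to B, and quiet returns only ok. A shift or turn number past 1, either way, is cut back to 1. Input that does not fit is refused with a message, and nothing moves.
- manip.get_obs(): the state, without advancing time (a new reading comes with each control period).
- manip.snapshot(name): name is "scene" or "top" or "wrist"; returns a dict with "frame" (400x640x3 uint8, blue, green, red), "fov_y" (degrees; the focal length in pixels is half the picture's height over the tangent of half this angle, whatever the lens; pixels are square), "cx", "cy" (the principal point, pixels), "R" (3x3) and "t" (3): a world point X has camera coordinates R X + t. Camera axes: x right, y down, z forward; pixel columns grow to the right and rows downward; lengths in m; the calibration is good to about 2 mm. A picture is of the moment at which its call begins. There is no depth.
- manip.finish_job(): hands the job in; it is judged then, once.
The state is a dict: "time": time; "joints": joint angles; "qvel": joint speeds; "tau": joint torques, N m; "ee_pos": TCP position; "orientation": TCP orientation; "force": force on the tool from outside, world axes, zero at the start; "moment": the same for the moment, N m; "opening": finger opening in m; "finger_force": force on a finger pad.
Only numpy, scipy, OpenCV 4.12 (cv2) and the standard library are available. Lean on these libraries where they do the work, as an engineer would, in place of code of your own. Each camera call takes 0.05 s, during which the arm holds its last target. There are 200 camera calls.

### The job

The test box has two bays, one nearer the robot and one farther, each shut by a heavy steel flap with its own lever. Press down the padded long end of the red-padded lever with the fingertips, smoothly, until the lever rests on its rubber stop and the flap at its short end stands open, and finish while still holding it down. Do not lift the lever out of its fork, touch nothing but that lever, keep the other bay shut and leave everything else where it is.

Things in the scene. Friction and masses are not known exactly. Their poses are not given: they have to be found in the camera images.
- test_box: Fixed box on a grey base plate (192 mm wide, x -100 to 140 mm). Origin on the bench below the lever axles; x to the bays (robot's left), y toward the robot, z up. Two blue bays at x 55 to 135 mm, 66 mm high, centred at y = +48 (near) and -48 mm (far). By each, a fork open at the top, 85 mm high, carries a lever; a rubber stop, 24 mm high, stands at x = -82 mm under its long arm.
- lever_red: Loose lever, 0.3 kg, bar 20x10 mm, red pad on its long end; in the near or far fork. Origin: axle centre, 70 mm above the bench. At rest its axes match the box's and the long arm slopes up by 0.25 rad. Long arm (-x) 112 mm to the pad centre, short arm (+x) 42 mm to the nose under the flap's lip. Pressed down it turns 0.71 rad about y to the stop.
- lever_blue: Loose lever, 0.3 kg, bar 20x10 mm, blue pad on its long end; in the near or far fork. Origin: axle centre, 70 mm above the bench. At rest its axes match the box's and the long arm slopes up by 0.25 rad. Long arm (-x) 112 mm to the pad centre, short arm (+x) 42 mm to the nose under the flap's lip. Pressed down it turns 0.71 rad about y to the stop.
- pad_red (a point): Centre of the top face of the red pad (36 mm along the lever, 34 mm wide). At rest 109 mm above the bench and 106 mm from the axle (-x); with the lever on its stop about 32 mm above the bench and 106 mm from the axle (-x). Moving it takes about 4 to 9 N; clearly more means that it is on the stop, where the pad slopes 0.46 rad.
- pad_blue (a point): Centre of the top face of the blue pad (36 mm along the lever, 34 mm wide). At rest 109 mm above the bench and 106 mm from the axle (-x); with the lever on its stop about 32 mm above the bench and 106 mm from the axle (-x). Moving it takes about 4 to 9 N; clearly more means that it is on the stop, where the pad slopes 0.46 rad.
- flap_near (a joint): Hinge of the heavy steel flap (98x82 mm, 12 mm plate with a thicker block on top, about 2.2 kg, not the same each time) that shuts the near bay, hinged at the top edge away from the lever; 0 is shut, grows as the lip rises; about 0.28 rad with the lever on its stop. Falls shut by its weight.
- flap_far (a joint): Hinge of the heavy steel flap (98x82 mm, 12 mm plate with a thicker block on top, about 2.2 kg, not the same each time) that shuts the far bay, hinged at the top edge away from the lever; 0 is shut, grows as the lip rises; about 0.28 rad with the lever on its stop. Falls shut by its weight.
- flap_near_lip (a point): Middle of the lever-side edge of the near flap, which overhangs the nose of the lever of that bay; 73 mm above the bench when shut.
- flap_far_lip (a point): Middle of the lever-side edge of the far flap, which overhangs the nose of the lever of that bay; 73 mm above the bench when shut.
- tin: Green parts tin, 70x100x23 mm; origin under its centre. Bystander.
- battery: 9 V block battery lying down, 50x27x18 mm; origin under its centre. Bystander.
- driver: Blue screwdriver lying down, 162 mm long along its y axis, 24 mm high; origin under its centre. Bystander.
- marker: Felt marker with red cap lying down, 131 mm long along its y axis, 16 mm high; origin under its centre. Bystander.
- cutters: Red-handled side cutters lying flat, 147 mm long along their x axis, 48 mm wide, 13 mm high; origin under their centre. Bystander.

How it is judged:
At the end, for the whole second after the job is handed in: Through the last second the fingers press the red-padded lever (over 1 N), its flap is open over 0.24 rad, the other shut (under 0.03), both levers sit in their forks (within 8 mm), the robot does not touch the box or flaps, and no bystander has moved 15 mm (((y of lever_red in the frame of test_box above 0 m and value of joint flap_near above 0.24 rad and value of joint flap_far below 0.03 rad) or (not (y of lever_red in the frame of test_box above 0 m) and value of joint flap_far above 0.24 rad and value of joint flap_near below 0.03 rad)) and contact force between the fingers and lever_red above 1 N and contact force between each of the arm, the fingers and test_box below 1 N and z of lever_red in the frame of test_box between 0.06 and 0.078 m and x of lever_red in the frame of test_box between -0.008 and 0.008 m and z of lever_blue in the frame of test_box between 0.06 and 0.078 m and x of lever_blue in the frame of test_box between -0.008 and 0.008 m and distance of each of tin, battery, driver, marker, cutters from where it was at the start of the episode below 0.015 m); the arm keeps its last pose, push and grip.
It fails at once if the wrong bay is opened ((y of lever_red in the frame of test_box above 0 m and value of joint flap_far above 0.06 rad) or (not (y of lever_red in the frame of test_box above 0 m) and value of joint flap_near above 0.06 rad)).
It fails at once if a lever is lifted or pushed out of its fork (not (z of lever_red in the frame of test_box between 0.06 and 0.078 m and x of lever_red in the frame of test_box between -0.008 and 0.008 m) or not (z of lever_blue in the frame of test_box between 0.06 and 0.078 m and x of lever_blue in the frame of test_box between -0.008 and 0.008 m)).
It fails at once if the robot pushes the box, a flap or the blue-padded lever (contact force between any of the fingers, the arm and test_box above 3 N or contact force between any of the fingers, the arm and lever_blue above 3 N).
It fails at once if a flap is flung up (velocity of joint any of flap_near, flap_far above 2.5 rad/s).
It fails at once if a bystander is moved (distance of any of tin, battery, driver, marker, cutters from where it was at the start of the episode above 0.015 m).
It also fails if it takes over 27 s, if anything falls off the work surface, if the arm or the gripper's body presses on something with over 40 N, if the wrist force passes 120 N, or if a joint passes its speed limit or range.

## Working session

There is one attempt and no reset: what is moved stays moved. The work goes in short steps, Python scripts to look and compute and a tool call to move; the robot and the scene stay as the last step left them, time stands still between calls to the robot, and variables do not carry over. Pictures are saved under pics/ and viewed, at most 10 in all, crops included, and the job is handed in when it is done.

```bash
ls; mkdir -p pics; python3 - <<'E'
from cell import manip
import cv2, numpy as np
o=manip.get_obs(); print({k:np.round(v,3) for k,v in o.items()}, manip.tip_reach)
for n in("scene","top"):
    s=manip.snapshot(n); cv2.imwrite(f"pics/{n}0.png",s["frame"]); np.savez(f"pics/{n}0.npz",**s); print(n,s["fov_y"],s["cx"],s["cy"],np.round(s["R"],3).tolist(),s["t"])
E
```

```text
pics
{'time': np.float64(0.0), 'joints': array([ 1.155,  0.492,  1.559,  0.   ,  1.092, -0.106]), 'qvel': array([ 0.001,  0.   ,  0.001, -0.001, -0.003,  0.   ]), 'tau': array([-5.0000e-03, -6.1846e+01, -2.6156e+01, -0.0000e+00,  4.0000e-03,
       -0.0000e+00]), 'ee_pos': array([0.19 , 0.595, 0.253]), 'orientation': array([-0.   ,  0.154,  0.988, -0.001]), 'force': array([-0.558, -0.068,  0.77 ]), 'moment': array([-0.004, -0.005,  0.036]), 'finger_force': np.float64(0.0), 'opening': np.float64(0.085)} 0.022
scene 51.930786431003014 320.5540484599524 199.10281197362076 [[0.801, -0.598, -0.01], [-0.355, -0.462, -0.813], [0.482, 0.655, -0.583]] [-0.40478712  0.30672846  0.7560596 ]
top 47.08910020373021 321.4819896195541 201.00435929282457 [[0.027, -1.0, -0.014], [-0.997, -0.026, -0.073], [0.073, 0.016, -0.997]] [0.0744687  0.57890568 1.31287239]
```

View pics/scene0.png

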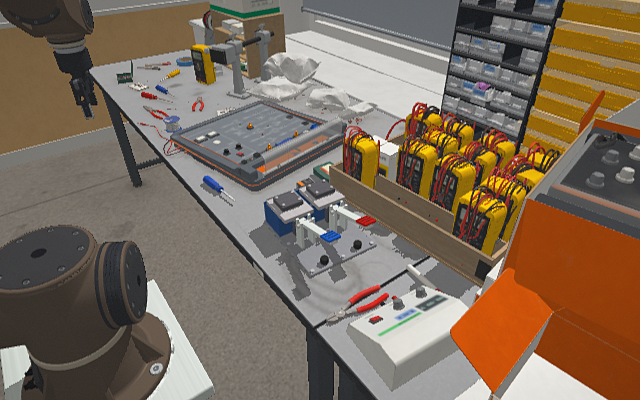

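View pics/top0.png

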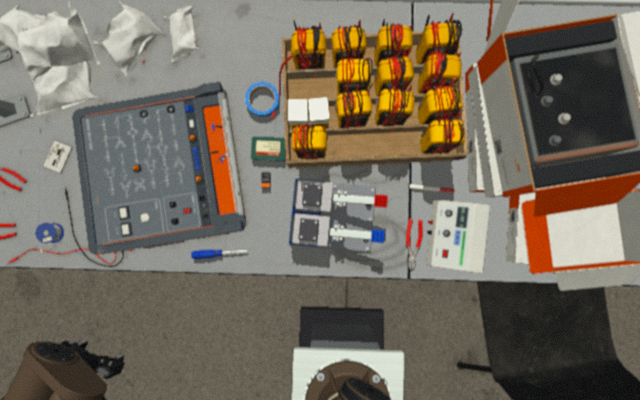

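The red lever is in the far fork: its pad is at about (380,201) in the top view and (367,220) in the scene view. The blue pad is at (378,236) and (331,237). I'll triangulate both.

```bash
cat > h.py <<'E'
import cv2, numpy as np
def load(n): return dict(np.load(f"pics/{n}.npz"))
def P(s):
    f=200/np.tan(np.radians(float(s["fov_y"]))/2)
    return np.array([[f,0,s["cx"]],[0,f,s["cy"]],[0,0,1]])@np.c_[s["R"],s["t"]]
def blob(s,col,box):
    u0,v0,u1,v1=box; h=cv2.cvtColor(s["frame"][v0:v1,u0:u1],cv2.COLOR_BGR2HSV)
    m=cv2.inRange(h,(105,120,60),(130,255,255)) if col=="b" else cv2.inRange(h,(0,140,110),(8,255,255))|cv2.inRange(h,(172,140,110),(180,255,255))
    n,l,st,c=cv2.connectedComponentsWithStats(m); i=1+np.argmax(st[1:,4])
    return c[i]+[u0,v0], st[i]+[u0,v0,0,0,0]
def tri(sa,a,sb,b):
    X=cv2.triangulatePoints(P(sa),P(sb),np.float64(a).reshape(2,1),np.float64(b).reshape(2,1))[:,0]; X=X[:3]/X[3]
    e=[np.linalg.norm((q:=P(s)@np.r_[X,1])[:2]/q[2]-p) for s,p in((sa,a),(sb,b))]
    return X,e
E
python3 - <<'E'
from h import *
s,t=load("scene0"),load("top0")
for c,bs,bt in(("r",(350,205,385,235),(365,190,395,212)),("b",(315,225,347,250),(362,222,395,250))):
    a,sa=blob(s,c,bs); b,sb=blob(t,c,bt); print(c,a,sa,b,sb,*tri(s,a,t,b))
def big(s,b,z,n):
    cv2.imwrite(n,cv2.resize(s["frame"][b[1]:b[3],b[0]:b[2]],None,fx=z,fy=z,interpolation=cv2.INTER_CUBIC))
a=s["frame"][170:290,250:390]; b=t["frame"][160:280,280:420]
cv2.imwrite("pics/c.png",cv2.resize(np.vstack([np.hstack([a,b])]),None,fx=2.8,fy=2.8,interpolation=cv2.INTER_CUBIC))
E
```

```text
r [365.8984375 220.4296875] [356 215  20  11 128] [380.40277778 200.47222222] [374 195  14  12 144] [ 0.57733802 -0.07247239  0.10716748] [np.float64(0.8608715227894709), np.float64(0.5728986922147403)]
b [330.24832215 236.0738255 ] [320 231  21  12 149] [377.61349693 235.3803681 ] [371 229  14  14 163] [ 0.48196274 -0.06614798  0.10665141] [np.float64(0.42880416791038817), np.float64(0.27319559876917837)]
```

View pics/c.png

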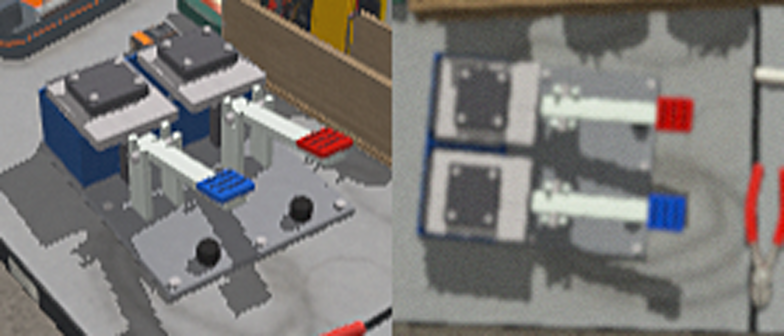

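Both pads triangulate to z ≈ 0.107 and sit 95.6 mm apart, against the expected 109 and 96 mm. Red is far, and box +x points along world (0.066, 0.998). Next I'll move to hover above the red pad with the fingers closed.

Careful with the scale: shifts go in shares of 50 mm and turns go in shares of 60 degrees. That gives: -0.0318 m is -0.636, -0.0287 m is -0.574, -0.12 rad / 1.0472 = -0.1146.

{"name": "jog_arm", "arguments": {
  "segments": {"motion":[[-0.636, -0.574, 0, 0, 0, 0], [-0.636, -0.574, 0, 0, 0, 0], [-0.636, -0.574, 0, 0, 0, 0], [-0.636, -0.574, 0, 0, 0, 0], [-0.636, -0.574, 0, 0, 0, 0], [-0.636, -0.574, 0, 0, 0, 0], [-0.636, -0.574, 0, 0, 0, 0], [-0.636, -0.574, 0, 0, 0, 0], [-0.636, -0.574, 0, 0, 0, 0], [-0.636, -0.574, 0, 0, 0, 0], [-0.636, -0.574, 0, 0, 0, 0], [-0.636, -0.574, 0, 0, 0, 0], [-0.636, -0.574, 0, 0, 0, 0], [-0.636, -0.574, 0, 0, 0, 0], [-0.636, -0.574, 0, 0, 0, 0], [-0.636, -0.574, 0, 0, 0, 0], [-0.636, -0.574, 0.5, 0, 0, 0], [-0.636, -0.574, 0.5, 0, 0, 0], [0, 0, 0, 0, 0, -0.1146], [0, 0, 0, 0, 0, -0.1146]]},
  "aperture": 0,
  "clamp_n": 40
}}

```text
time: 2.1
ee_pos: [0.5781, -0.0725, 0.2016]
orientation: [-0.001, 0.034, 0.999, 0.0]
force: [-0.4, 1.2, 0.7]
opening: -0.0001
finger_force: 0.0
```

```bash
python3 - <<'E'
from cell import manip
from h import *
from scipy.spatial.transform import Rotation as Ro
for n in("scene","top","wrist"):
    s=manip.snapshot(n); cv2.imwrite(f"pics/{n}1.png",s["frame"]); np.savez(f"pics/{n}1.npz",**s)
o=manip.get_obs(); R=Ro.from_quat(o["orientation"],scalar_first=True).as_matrix()
print(o["time"],o["ee_pos"],R.round(3).tolist(),o["opening"],o["force"],o["joints"].round(2))
print("goal in tool axes",R.T@(np.array([.5773,-.0725,.203])-o["ee_pos"]), "tool x vs box y", R[:,0])
E
```

```text
2.25 [ 0.57808034 -0.07131797  0.20300188] [[-0.997, 0.072, -0.001], [0.072, 0.997, 0.0], [0.001, 0.0, -1.0]] 0.00017774889653224371 [0.43755232 0.63573622 0.61328308] [-0.24  0.49  1.72  0.    0.93 -1.73]
goal in tool axes [ 6.92717930e-04 -1.23542617e-03  2.05074888e-06] tool x vs box y [-9.97375906e-01  7.23948749e-02  5.32799057e-04]
```

View pics/wrist1.png

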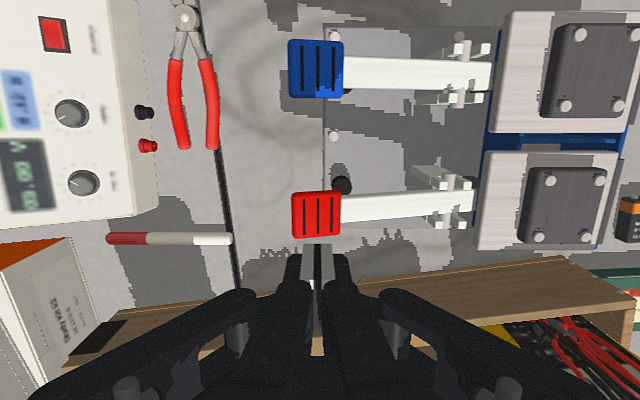

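```bash
python3 - <<'E'
from h import *
w=load("wrist1"); t,s=load("top0"),load("scene0")
bx={"r":((280,185,350,245),(365,190,395,212),(350,205,385,235)),"b":((280,30,350,105),(362,222,395,250),(315,225,347,250))}
res={}
for c in "rb":
    a,st=blob(w,c,bx[c][0]); b,_=blob(t,c,bx[c][1]); d,_=blob(s,c,bx[c][2])
    print(c,a,st,*tri(w,a,t,b),*tri(w,a,s,d)); res[c]=tri(w,a,s,d)[0]
def ray(sn,p,z):
    M=P(sn); H=M[:,[0,1,3]].copy(); H[:,2]+=M[:,2]*z; X=np.linalg.solve(H,[*p,1]); return X[:2]/X[2]
# crate near edge under several heights
for z in(.0,.05,.1): print("crate",z,ray(t,(390,162),z))
# red lever centreline in wrist: pad centre and pin
for z in (.107,): print("red pad corners", [ray(w,p,z).round(4).tolist() for p in((292,193),(340,191),(341,236),(293,238))])
# lever end at axle (approx z=.075)
print("axle px->",ray(w,(470,203),.07))
E
```

```text
r [315.32876016 213.26778455] [ 291  190   50   49 1968] [ 0.57617763 -0.07167477  0.1069798 ] [np.float64(0.461884159716465), np.float64(0.05815375746127242)] [ 0.57804284 -0.07294464  0.10694409] [np.float64(2.666443529297879), np.float64(0.5085551359430511)]
b [314.70277875  68.50123109] [ 288   39   56   60 2843] [ 0.48126447 -0.06557714  0.10894711] [np.float64(0.44319277832936865), np.float64(0.05065818840378357)] [ 0.48172812 -0.06666281  0.10735066] [np.float64(1.9874937785808517), np.float64(0.36870518294791543)]
crate 0.0 [ 0.6996248  -0.10990615]
crate 0.05 [ 0.6914899  -0.10332448]
crate 0.1 [ 0.68335501 -0.09674281]
red pad corners [[0.5604, -0.0872], [0.5612, -0.0537], [0.5949, -0.0546], [0.594, -0.0895]]
axle px-> [0.58785302 0.05512078]
```

Red pad is at (0.577, -0.072, 0.107) from three views, and the crate is 0.1 m beyond it, so there is clearance. I'll descend to just above the pad and plan the arc.

To row units: 0.025 m is 0.5, 0.02 m is 0.4.

{"name": "jog_arm", "arguments": {
  "segments": {"motion":[[0, 0, 0.4, 0, 0, 0], [0, 0, 0.5, 0, 0, 0], [0, 0, 0.3, 0, 0, 0], [0, 0, 0.1, 0, 0, 0], [0, 0, 0, 0, 0, 0]]}
}}

```text
time: 2.75
ee_pos: [0.5781, -0.071, 0.1381]
orientation: [-0.0, 0.036, 0.999, 0.0]
force: [-0.3, 0.3, 0.0]
opening: 0.0
finger_force: 0.0
```

```bash
python3 - <<'E'
import numpy as np
# box x-z plane, tool y=box x, tool tilt th (about tool x, negative)
N=15; ph=np.linspace(0,.71,N+1); th=np.linspace(0,.46,N+1)
tip=np.c_[-.106*np.cos(ph)-.039*np.sin(ph), .07+.039*np.cos(ph)-.106*np.sin(ph)]
z=np.c_[np.sin(th),-np.cos(th)]; y=np.c_[np.cos(th),np.sin(th)]
T=tip-.022*z
for i in range(N): d=T[i+1]-T[i]; print(i,"dy %.4f dz %.4f rx %.4f"%(d@y[i],d@z[i],th[i]-th[i+1]))
E
```

```text
0 dy -0.0024 dz 0.0051 rx -0.0307
1 dy -0.0023 dz 0.0051 rx -0.0307
2 dy -0.0022 dz 0.0051 rx -0.0307
3 dy -0.0021 dz 0.0051 rx -0.0307
4 dy -0.0021 dz 0.0052 rx -0.0307
5 dy -0.0020 dz 0.0052 rx -0.0307
6 dy -0.0019 dz 0.0052 rx -0.0307
7 dy -0.0018 dz 0.0052 rx -0.0307
8 dy -0.0017 dz 0.0053 rx -0.0307
9 dy -0.0016 dz 0.0053 rx -0.0307
10 dy -0.0015 dz 0.0053 rx -0.0307
11 dy -0.0014 dz 0.0053 rx -0.0307
12 dy -0.0014 dz 0.0053 rx -0.0307
13 dy -0.0013 dz 0.0053 rx -0.0307
14 dy -0.0012 dz 0.0053 rx -0.0307
```

To row units: 0.005 m is 0.1, -0.0023 m is -0.046, -0.03 rad / 1.0472 = -0.0286.

{"name": "jog_arm", "arguments": {
  "segments": {"motion":[[0, 0, 0.04, 0, 0, 0], [0, 0, 0.04, 0, 0, 0], [0, 0, 0.04, 0, 0, 0], [0, 0, 0.02, 0, 0, 0], [-0.046, 0, 0, 0, 0, 0], [0.046, 0, 0, 0, 0, 0], [0, -0.046, 0.1, -0.0286, 0, 0], [0, -0.046, 0.1, -0.0286, 0, 0], [0, -0.046, 0.1, -0.0286, 0, 0]]}
}}

```text
time: 3.65
ee_pos: [0.5783, -0.0778, 0.1167]
orientation: [0.003, 0.035, 0.998, 0.045]
force: [0.4, 0.1, 6.4]
opening: 0.0002
finger_force: 3.0
```

Contact made: 6.4 N, within the 4–9 N that moving the lever takes. I'll continue along the arc.

To row units: 0.005 m is 0.1, -0.0021 m is -0.042, -0.03 rad / 1.0472 = -0.0286.

{"name": "jog_arm", "arguments": {
  "segments": {"motion":[[0, -0.042, 0.1, -0.0286, 0, 0], [0, -0.042, 0.1, -0.0286, 0, 0], [0, -0.04, 0.1, -0.0286, 0, 0], [0, -0.04, 0.1, -0.0286, 0, 0], [0, -0.036, 0.1, -0.0286, 0, 0], [0, -0.036, 0.1, -0.0286, 0, 0]]}
}}

```text
time: 4.25
ee_pos: [0.5779, -0.0848, 0.0853]
orientation: [0.006, 0.035, 0.99, 0.135]
force: [1.1, -1.0, 6.6]
opening: -0.0
finger_force: 3.6
```

```bash
python3 - <<'E'
from cell import manip
from h import *
s=manip.snapshot("scene"); w=manip.snapshot("wrist")
a=cv2.resize(s["frame"][150:300,250:420],None,fx=2.35,fy=2.35); b=cv2.resize(w["frame"],(400,250))
b=cv2.copyMakeBorder(b,0,a.shape[0]-250,0,0,0); cv2.imwrite("pics/mid.png",np.hstack([a,b]))
E
```

```text
(no output)
```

View pics/mid.png

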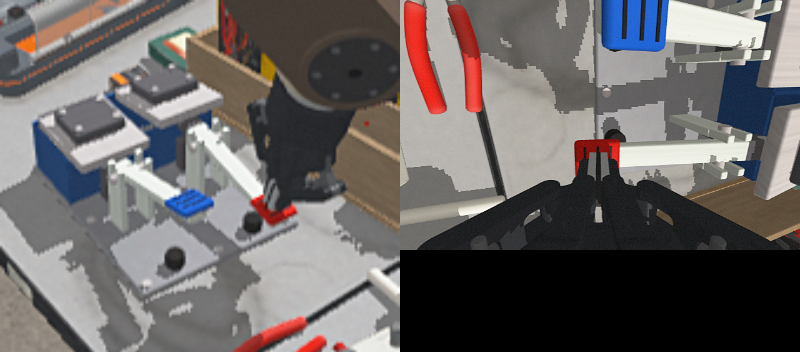

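The fingertip sits on the red pad (wrist view, about (597,155)). The red lever is roughly halfway down, and the blue lever hasn't moved.

To row units: 0.005 m is 0.1, -0.0016 m is -0.032, -0.03 rad / 1.0472 = -0.0286.

{"name": "jog_arm", "arguments": {
  "segments": {"motion":[[0, -0.032, 0.1, -0.0286, 0, 0], [0, -0.032, 0.1, -0.0286, 0, 0], [0, -0.03, 0.1, -0.0286, 0, 0], [0, -0.028, 0.1, -0.0286, 0, 0], [0, -0.028, 0.1, -0.0286, 0, 0], [0, 0, 0, 0, 0, 0]]}
}}

```text
time: 4.95
ee_pos: [0.5776, -0.0838, 0.0584]
orientation: [0.008, 0.035, 0.977, 0.209]
force: [1.9, -0.6, 3.4]
opening: -0.0001
finger_force: 1.6
```

To row units: 0.004 m is 0.08, 0.002 m is 0.04, -0.02 rad / 1.0472 = -0.0191.

{"name": "jog_arm", "arguments": {
  "segments": {"motion":[[0, -0.02, 0.08, -0.0191, 0, 0], [0, -0.01, 0.04, 0, 0, 0], [0, 0, 0.02, 0, 0, 0], [0, 0, 0, 0, 0, 0]]}
}}

```text
time: 5.35
ee_pos: [0.5781, -0.0828, 0.0539]
orientation: [0.009, 0.034, 0.975, 0.217]
force: [-4.9, -8.8, 25.0]
opening: 0.0001
finger_force: 13.2
```

{"name": "jog_arm", "arguments": {
  "segments": {"motion":[[0, 0, 0.02, 0, 0, 0], [0, 0, 0, 0, 0, 0]]}
}}

```text
time: 5.55
ee_pos: [0.5782, -0.0827, 0.0537]
orientation: [0.01, 0.034, 0.976, 0.217]
force: [-8.4, -12.3, 33.0]
opening: 0.0001
finger_force: 17.3
```

Force jumped to 33 N, so the lever is on its stop. I'll check how far the flap is open and whether the force holds steady.

{"name": "jog_arm", "arguments": {
  "segments": {"motion":[[0, 0, 0, 0, 0, 0], [0, 0, 0, 0, 0, 0], [0, 0, 0, 0, 0, 0], [0, 0, 0, 0, 0, 0], [0, 0, 0, 0, 0, 0]]}
}}

```text
time: 6.05
ee_pos: [0.5782, -0.0827, 0.0537]
orientation: [0.01, 0.034, 0.976, 0.217]
force: [-7.7, -11.5, 32.4]
opening: 0.0001
finger_force: 17.2
```

```bash
python3 - <<'E'
from cell import manip
from h import *
s=manip.snapshot("scene"); w=manip.snapshot("wrist")
a=cv2.resize(s["frame"][150:300,250:420],None,fx=2.35,fy=2.35); b=cv2.resize(w["frame"],(400,250))
b=cv2.copyMakeBorder(b,0,a.shape[0]-250,0,0,0); cv2.imwrite("pics/end.png",np.hstack([a,b])); o=manip.get_obs(); print(o["time"],o["force"],o["finger_force"])
E
```

```text
6.15 [ -8.83694168 -11.60148829  31.20224719] 17.225712407380342
```

View pics/end.png

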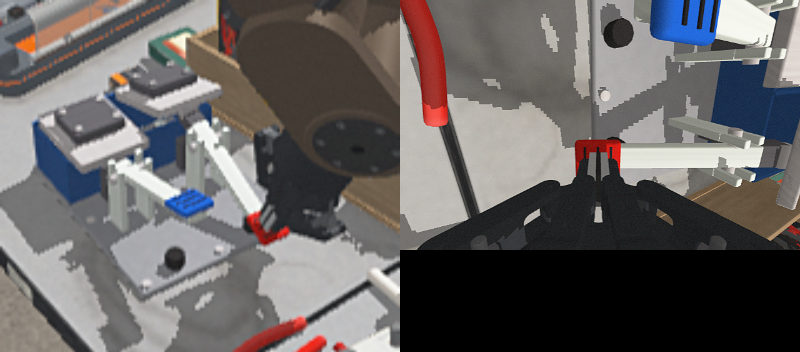

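The red lever (pad at about (270,228) in the left crop) rests on its stop. The far flap is up, the near flap is shut, and the press holds steady at about 31 N with the tip at z ≈ 34 mm against the expected ~32 mm. I'm handing it in.

```bash
python3 -c "
from cell import manip
print(manip.finish_job())"
```

```text
the job is handed in; nothing more can be done
None
```

I pressed the red-padded lever (far bay) down onto its stop and handed the job in at about 6 s with the fingers still holding it at about 31 N; in the last pictures the far flap stood open, the near bay was shut and the blue lever was at rest, but the hand-in returned no verdict.

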